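# Hang the brush-wash pail up to dry

### The job

Swing the small metal pail's folded handle (bail) upright while the pail stays standing where it is, then lift the pail by it and hang the handle in the dip of both prongs of the drying stand's hook, so that the pail hangs free of the bench. Let the hook take the weight gently: neither drop the pail nor force it down on the hook or shove it along the bench, keep it upright, and leave the other things on the bench alone.

Things in the scene. Friction and masses are not known exactly. Their poses are not given: they have to be found in the camera images.
- pail: open pail of thin bare steel, 112 mm across the rim, 98 mm at the foot, 85 mm tall, about 0.5 kg with its bail (varies by a quarter). Origin: centre of its underside, z up. The bail pivots on small ears on the pail's y axis, 77 mm above the origin and 66 mm either side
- bail (a joint): bail angle: 0 upright, positive folded to the pail's -x side (robot's side). Starts at 1.5 to 1.72 rad, lower than the rim, the grip about 11 mm off the wall: it is reached from below and outside, hardly pinched from above. Swings on past upright to -1.2. Hinge friction 0.014 N m: within 0.5 rad of upright it stays, farther out it falls; raising it takes about 0.5 N at the grip
- bail_grip (a point): centre of the bail's round wooden grip, 14 mm thick, 36 mm long along the pail's y, 74 mm from the pivot line (151 mm above the pail's underside when upright). Either side of it the bail is straight bare 6 mm wire out to 50 mm from the middle, then bends into legs at 66 mm. The point's z points away from the pivot line, its y is the pail's y
- stand: drying stand fixed to the bench. Origin: on the bench straight below the dips of its hook, z up. Base plate x 55 to 175 mm, 160 wide, 12 thick. Hook: two level 8 mm steel prongs at y = -36 and +36 mm, from a crossbar at x = 70 to upturned tips at x = -22 mm (robot's side). The bail goes over the tips from the -x side, its wire across both prongs in their dips at x = 0, the grip between them
- clamp (a point): clamp on the stand's telescopic post, 140 mm high, at the stand's x = 92 mm. The rod above it carries the hook at a height that is not measured (feel or look): the seated wire's centre is 163 to 234 mm above the bench. Tips end 18 mm above it, the prongs' straight top from x = 18 to 70 mm is 5 mm above it. The hook is sprung, 0.4 mm per N; the rod does not slide
- tube: white paint tube lying on the bench, 140 mm long, 34 mm thick; not to be disturbed. Origin: under its middle
- brush: paintbrush with a green handle lying on the bench, 200 mm long; not to be disturbed. Origin: under its middle
- jar: closed white-capped jar, 60 mm across, 75 mm tall; not to be disturbed. Origin: centre of its underside
- block: cork sanding block 70 x 45 x 28 mm; not to be disturbed. Origin: centre of its underside
- tin: plain open tin cup without a handle, 80 mm across, 100 mm tall; not to be disturbed. Origin: centre of its underside
Mind the look-alikes: they are no part of the job. What is shaped like the pail but green, orange or purple is not meant.

How it is judged:
By the outcome, as a careful person would: the job done as asked, in the order asked, and still so for the second after the job is handed in, with the robot touching nothing.
It also fails if it takes over 72 s, if anything falls off the work surface, if the arm or the gripper's body presses on something with over 40 N, if the wrist force passes 120 N, or if a joint passes its speed limit or range.

### The arm

A 7-joint arm with a two-finger parallel gripper is mounted at the origin on the work surface. World frame = base frame: x ahead of the robot, y to its left, z up, the work surface at z = 0. Lengths are in m, angles in rad, forces in N, time in s.
With the tool pointing down it reaches from about 0.425 to 0.925 m from the base axis. Payload 6.8 kg.
Tool frame: the origin (TCP) lies midway between the tips of the shut fingers; the grasp point (between the pads) lies r.grip_point_offset behind it (r.grip_point_offset is the distance from the TCP to the grasp point, in m); z points along the fingers, y is the direction in which the jaws open and shut (so a half turn about z gives the same grasp; the last joint's range is limited). The gripper opens to 85 mm and grips with 20 to 120 N. Pads are 22 mm wide; open, the fingers measure 114 mm over their backs; the gripper's body (76 mm by 85 mm) begins 54 mm behind the grasp point. The pads swing forward as they close: fully open they stand 13 mm farther back than shut.
Start: joints at [-1.276, 0.477, 0.022, 1.555, -0.011, 1.109, -0.083], TCP at [0.265, 0.621, 0.231] pointing down, gripper open.
Joint ranges: [-2.96, 2.96], [-0.34, 2.1], [-1.41, 1.46], [0.24, 2.44], [-1.37, 4.51], [0.17, 1.92], [-2.96, 2.96]. Speed limits (rad/s): [2.39, 2.39, 3.14, 3.14, 3.14, 3.14, 3.14].

### API

Orientations are given as a rotation vector (axis times angle).
In Python, from bench import r gives the robot as it stands. The module is installed in compiled form; this text tells all that it offers.
- The arm moves only by the tool play_rows, never from a script. Its argument "deltas" is a list of rows, each a list of 3 entries, a list of its own where there are three numbers: the finger opening in mm, from 0 to 85.4, then the shift along the tool's x, y, z in mm, then the turn, a rotation vector about the tool's x, y, z in rad. A call has 1 to 8 rows; each row is the pose to reach, as a shift and turn from the pose measured when the call began, along the tool's axes at that moment; what a row does not reach only later rows make up. A row lasts 1/8 s, in which the tool goes at most 62.5 mm and 10.7 degrees, less where a joint would pass 70% of its speed; a pose out of reach is approached as far as the arm can. A call with a gripper value outside its range is refused whole. The fingers move at their own pace and stop on an object; "squeeze" is the grip in N (left out, the last holds). Time passes only in rows, so rows that repeat a pose let the fingers close. It gives the time, the measured TCP pose, the force and the opening at its end, in the units of the state.
- r.get_obs(): the state, without advancing time (a new reading comes with each control period).
- r.grab_frame(name): name is "scene" or "top" or "wrist"; returns (picture, depth): 384x512x3 uint8, red, green, blue; 384x512 float32, m along the optical axis (not along the pixel's ray), 0 where there is no reading.
- r.camera_model(name): a dict with "mtx" (3x3 intrinsics, pixels), "rvec" (rotation vector, rad) and "tvec" (3), from world to camera coordinates, as OpenCV has them; the wrist camera has in their place "T_tool_cam" (4x4, takes a point from camera to tool coordinates, whose origin is the TCP and whose axes are the flange's). Camera axes: x right, y down, z forward; pixel columns grow to the right and rows downward; lengths in m; the calibration is good to about 2 mm. The wrist camera is an equidistant fisheye: a pixel r from the principal point sees the ray r / f radians off the axis. A picture is of the moment at which its call begins: read the wrist's pose just before it. camera_model takes no time and is no camera call.
- r.hand_in(): hands the job in, once; it reports no verdict.
The state is a dict: "clock": time; "joints": joint angles; "qvel": joint speeds; "tau": joint torques, N m; "tcp_pos": TCP position; "orientation": TCP orientation; "contact_force": force on the tool from outside, world axes, zero at the start; "moment": the same for the moment, N m; "grip_width": finger opening in m.
Only numpy, scipy, OpenCV 4.12 (cv2) and the standard library are available. Lean on these libraries where they do the work, as an engineer would, in place of code of your own. Each camera call takes 0.05 s, during which the arm holds its last target. There are 200 camera calls.

## Working session

There is one attempt and no reset: what is moved stays moved. The work goes in short steps, Python scripts to look and compute and a tool call to move; the robot and the scene stay as the last step left them, time stands still between calls to the robot, and variables do not carry over. Pictures are saved under pics/ and viewed, about 8 in all and at most 12, crops included, and the job is handed in when it is done.

Besides the shell and the picture viewer there is one more tool, called after "Request:" in YAML: its name, and indented under it one key for each argument. play_rows: Moves the arm, as the interface text tells. Its arguments: {"type":"object","properties":{"deltas":{"type":"array"},"squeeze":{"type":"number"}},"required":["deltas"]}

```bash
mkdir -p pics; cat > h.py <<'E'
import numpy as np, cv2
from bench import r
from scipy.spatial.transform import Rotation as R
def cam(n):
    m=r.camera_model(n); return np.array(m['mtx']),R.from_rotvec(np.ravel(m['rvec'])).as_matrix(),np.ravel(m['tvec'])
def cloud(n,d):
    K,Rm,t=cam(n); v,u=np.mgrid[:d.shape[0],:d.shape[1]]
    p=np.stack([(u-K[0,2])/K[0,0]*d,(v-K[1,2])/K[1,1]*d,d],-1)
    return (p-t)@Rm
def grab(n):
    a,d=r.grab_frame(n); np.savez('%s.npz'%n,a=a,d=d); return a,d
def ld(n):
    z=np.load('%s.npz'%n); return z['a'],z['d']
E
python3 - <<'E'
from h import *
ims=[]
for n in('scene','top'):
    a,d=grab(n); cv2.imwrite('pics/%s0.png'%n,cv2.resize(a[...,::-1],(800,600),interpolation=cv2.INTER_CUBIC))
    K,Rm,t=cam(n); print(n,K.tolist(),-Rm.T@t, Rm[2])
o=r.get_obs(); print({k:np.round(v,3) for k,v in o.items()}, r.grip_point_offset)
print(r.camera_model('wrist'))
E
```

```text
scene [[399.7575653510321, 0.0, 258.1420231771663], [0.0, 399.7575653510321, 193.85761432790196], [0.0, 0.0, 1.0]] [ 1.40245411 -0.32437124  0.88120684] [-0.71391887  0.28998593 -0.63736019]
top [[381.58728555038823, 0.0, 257.2048023197112], [0.0, 381.58728555038823, 190.29068682080887], [0.0, 0.0, 1.0]] [0.40809583 0.04037611 1.319422  ] [ 0.09736229 -0.02475835 -0.99494101]
{'clock': np.float64(0.1), 'joints': array([-1.276,  0.478,  0.022,  1.556, -0.011,  1.109, -0.083]), 'qvel': array([ 0.   , -0.002,  0.002, -0.003, -0.   ,  0.   , -0.   ]), 'tau': array([ 3.0000e-03, -5.9776e+01,  1.6130e+00, -2.8195e+01,  1.3000e-02,
        5.0000e-03,  0.0000e+00]), 'tcp_pos': array([0.264, 0.62 , 0.23 ]), 'orientation': array([-6.280e-01, -3.078e+00,  3.000e-03]), 'contact_force': array([0.036, 0.146, 0.261]), 'moment': array([ 0.011, -0.005,  0.024]), 'grip_width': np.float64(0.085)} 0.0187
{'mtx': array([[297.31863964,   0.        , 253.10192452],
       [  0.        , 297.31863964, 195.44651545],
       [  0.        ,   0.        ,   1.        ]]), 'T_tool_cam': array([[-5.47141220e-04, -9.47271886e-01, -3.20430452e-01,
         8.35031309e-02],
       [ 9.99999599e-01, -7.45543906e-04,  4.96493951e-04,
         5.37688981e-04],
       [-7.09209732e-04, -3.20430052e-01,  9.47271914e-01,
        -1.42701029e-01],
       [ 0.00000000e+00,  0.00000000e+00,  0.00000000e+00,
         1.00000000e+00]])}
```

View pics/scene0.png

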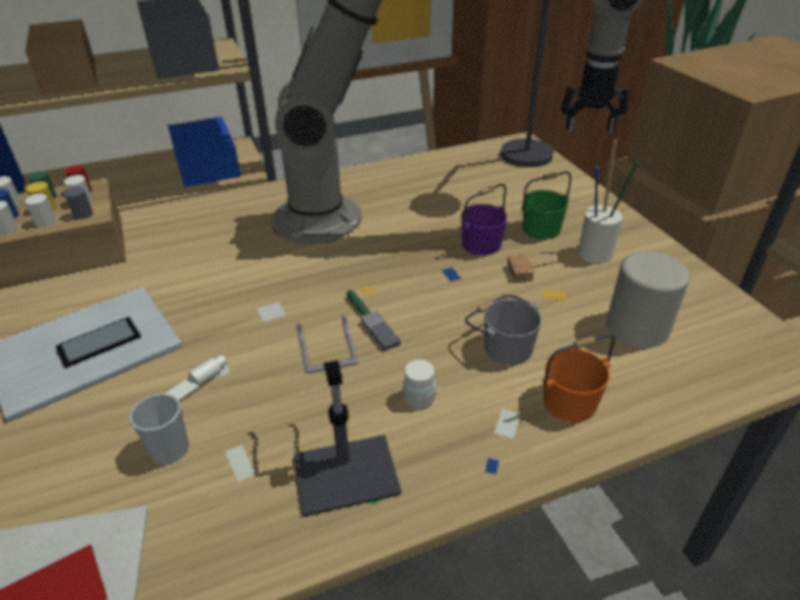

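View pics/top0.png

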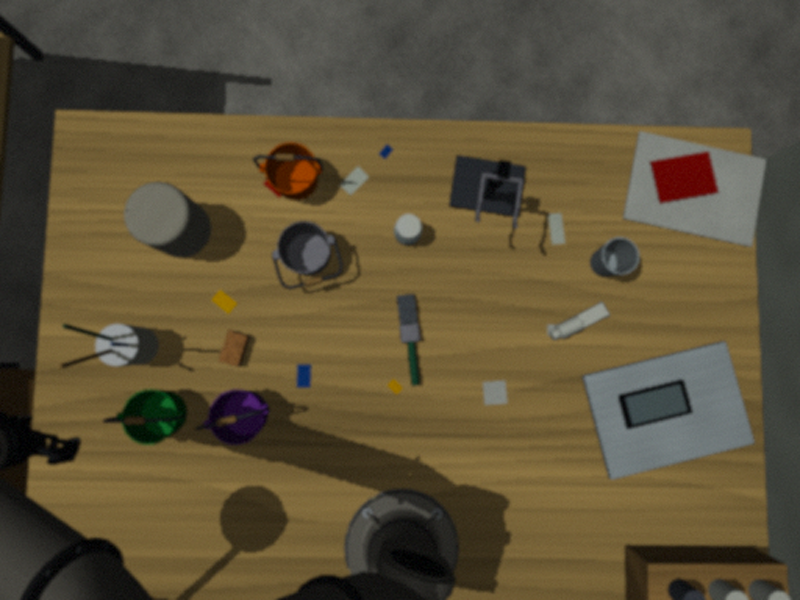

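The pictures show four pail shapes in the top view: grey/steel (305,248), orange (292,170), purple (238,415) and green (152,415). The plain tin at (620,257) has no bail. Only the bare-steel one with its bail folded towards the robot fits. The stand is at (490,190). Next I'll measure these and view one enlarged crop.

```bash
python3 - <<'E'
from h import *
a,d=ld('top'); P=cloud('top',d); s=512/800
# pail points
def reg(P,c,rad): return np.hypot(P[...,0]-c[0],P[...,1]-c[1])<rad
v,u=int(248*s),int(305*s); print('pail px',P[v,u]); 
c=P[v,u][:2]
for n in('top','scene'):
    a,d=ld(n); P=cloud(n,d); m=reg(P,c,.13)&(P[...,2]>.012)&(P[...,2]<.2)&(d>0)
    q=P[m]; print(n,m.sum(),q.min(0),q.max(0))
    rim=q[(q[:,2]>.078)&(q[:,2]<.095)]
    (x,y),rr=cv2.minEnclosingCircle(rim[:,:2].astype(np.float32)); print(' rim',x,y,rr, len(rim))
a,d=ld('top');P=cloud('top',d)
vs,us=int(190*s),int(490*s); print('base',P[vs,us])
for n in('top','scene'):
    a,d=ld(n);P=cloud(n,d); m=reg(P,P0:=(P0 if n=='scene' else P[vs,us][:2]),.16)&(d>0)
    q=P[m]; 
    for lo,hi in((.008,.025),(.1,.16),(.16,.30)):
        k=q[(q[:,2]>lo)&(q[:,2]<hi)]
        if len(k)>3: print(n,lo,len(k),k.min(0),k.max(0), cv2.minAreaRect(k[:,:2].astype(np.float32)))
    k=P[m&(P[...,2]>.15)&(P[...,2]<.3)]; print(np.round(np.percentile(k[:,2],[5,25,50,75,95]),4))
t=cv2.resize(ld('top')[0][125:200,150:250],(800,600),interpolation=cv2.INTER_CUBIC)
b=cv2.resize(ld('scene')[0][185:265,290:400],(800,600),interpolation=cv2.INTER_CUBIC)
t2=ld('top')[0][90:170,270:370]; b2=ld('scene')[0][195:275,180:280]
f=lambda i:cv2.resize(i,(400,300),interpolation=cv2.INTER_CUBIC)
cv2.imwrite('pics/crop1.png',np.vstack([np.hstack([f(t),f(b)]),np.hstack([f(t2),f(b2)])])[...,::-1])
E
```

```text
pail px [0.64531084 0.22570996 0.00533567]
top 743 [0.54670584 0.13671545 0.01221068] [0.77332459 0.28743548 0.08870874]
 rim 0.6756412982940674 0.230347141623497 0.10146111249923706 190
scene 1638 [0.54674731 0.13676099 0.01212762] [0.77106015 0.2877175  0.08910943]
 rim 0.6734877228736877 0.2344919890165329 0.10095878690481186 298
base [ 0.7633553  -0.17177695  0.08629498]
top 0.008 919 [ 0.72518833 -0.28079391  0.00800155] [ 0.86266233 -0.07578686  0.02095961] ((0.7931926250457764, -0.18433964252471924), (0.20413875579833984, 0.12107633799314499), 81.41446685791016)
top 0.1 53 [ 0.75534971 -0.19179461  0.10066537] [ 0.78536311 -0.16225487  0.1499383 ] ((0.7671322226524353, -0.17520096898078918), (0.030108291655778885, 0.022566502913832664), 42.36262893676758)
top 0.16 323 [ 0.64893338 -0.21284579  0.2032692 ] [ 0.78335417 -0.1240328   0.23145314] ((0.717889666557312, -0.17042741179466248), (0.07965592294931412, 0.12958106398582458), 82.41264343261719)
[0.2077 0.2136 0.2164 0.2197 0.2242]
scene 0.008 2401 [ 0.68522657 -0.2679722   0.00806041] [ 0.86372279 -0.02319254  0.02490881] ((0.7866564989089966, -0.14323920011520386), (0.15997236967086792, 0.2643932104110718), 10.28532600402832)
scene 0.1 196 [ 0.75887328 -0.19452845  0.10001685] [ 0.7884435  -0.16371545  0.1599102 ] ((0.7745677828788757, -0.17988452315330505), (0.03139367327094078, 0.02707812190055847), 74.30928802490234)
scene 0.16 528 [ 0.65195011 -0.21615849  0.16024156] [ 0.78278806 -0.12487848  0.23057316] ((0.7189993262290955, -0.17201459407806396), (0.08029674738645554, 0.12810656428337097), 82.27215576171875)
[0.1682 0.2124 0.2181 0.2214 0.2255]
```

View pics/crop1.png

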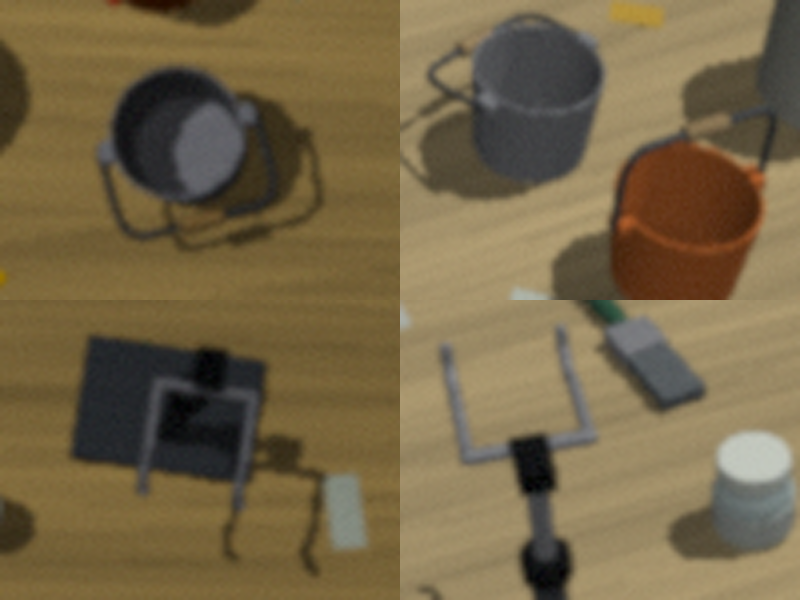

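```bash
cat >> h.py <<'E'
def ray(n,u,v,z):
    K,Rm,t=cam(n); C=-Rm.T@t; w=Rm.T@np.array([(u-K[0,2])/K[0,0],(v-K[1,2])/K[1,1],1]); return C+w*(z-C[2])/w[2]
E
python3 - <<'E'
from h import *
np.set_printoptions(precision=4,suppress=True)
for n,uv in(('L',(176.25,163)),('R',(211.75,153)),('grip',(201.2,179.5))): print(n,ray('top',*uv,.077))
L=ray('top',176.25,163,.077);Rr=ray('top',211.75,153,.077); print('mid',(L+Rr)/2,np.linalg.norm(L-Rr)*1e3,'yaw',np.degrees(np.arctan2(-(L-Rr)[0],(L-Rr)[1])))
# scene ears: crop topright 110x80 ->400x300
f=lambda x,y:(290+(x-400)*110/400,185+y*80/300)
for p in((487,100),(590,42),(462,48)): print('scene',ray('scene',*f(*p),.077))
# rim via depth
for n in('top','scene'):
    a,d=ld(n);P=cloud(n,d); m=(np.hypot(P[...,0]-.65,P[...,1]-.235)<.075)&(P[...,2]>.079)&(P[...,2]<.092)&(d>0)
    q=P[m]; A=np.c_[2*q[:,:2],np.ones(len(q))]; s=np.linalg.lstsq(A,(q[:,:2]**2).sum(1),rcond=None)[0]; print(n,'rim',s[:2],np.sqrt(s[2]+s[0]**2+s[1]**2),m.sum())
    # bail
    v=np.array([.6,.2]);m=(P[...,0]<.6)&(P[...,0]>.52)&(abs(P[...,1]-.23)<.08)&(P[...,2]>.03)&(P[...,2]<.2)&(d>0)
    q=P[m]; print('bail',m.sum(),np.round(q[np.argsort(q[:,0])][::max(1,len(q)//25)],3).tolist())
    # hook
    m=(np.hypot(P[...,0]-.72,P[...,1]+.17)<.1)&(P[...,2]>.19)&(P[...,2]<.26)&(d>0); q=P[m]
    print('hook'); rect=cv2.minAreaRect(q[:,:2].astype(np.float32)); print(rect,cv2.boxPoints(rect))
for z in(.215,):
  for uv in((305.5,141.2),(329.5,145.5),(309.5,112.1),(333.75,115.6)): print(ray('top',*uv,z))
g=lambda x,y:(180+(x-400)*100/400,195+(y-300)*80/300)
for p in((446,350),(562,330),(468,456),(588,437)): print('s',ray('scene',*g(*p),.215))
for n in('top','scene'):
    a,d=ld(n);P=cloud(n,d)
    for nm,(x,y) in dict(jar=(.67,.0),).items(): pass
    m=(P[...,2]>.02)&(P[...,2]<.3)&(d>0)&(P[...,0]>.38)&(P[...,0]<.95)&(abs(P[...,1])<.5)
    nl,lab,st,ce=cv2.connectedComponentsWithStats(m.astype(np.uint8))
    for i in range(1,nl):
        if st[i,4]>40: q=P[lab==i]; print(n,st[i,4],q.min(0),q.max(0))
E
```

```text
L [0.6145 0.2763 0.077 ]
R [0.6502 0.1612 0.077 ]
grip [0.5616 0.1931 0.077 ]
mid [0.6323 0.2187 0.077 ] 120.46521666252397 yaw 17.254101256530106
scene [0.644  0.1631 0.077 ]
scene [0.615  0.2792 0.077 ]
scene [0.579  0.1744 0.077 ]
top rim [0.6304 0.2185] 0.05515238129250621 110
bail 177 [[0.547, 0.25, 0.068], [0.55, 0.247, 0.067], [0.551, 0.231, 0.065], [0.554, 0.221, 0.067], [0.555, 0.208, 0.065], [0.557, 0.204, 0.069], [0.558, 0.188, 0.067], [0.561, 0.211, 0.068], [0.561, 0.192, 0.067], [0.564, 0.185, 0.072], [0.565, 0.192, 0.065], [0.568, 0.195, 0.065], [0.569, 0.27, 0.071], [0.572, 0.169, 0.065], [0.575, 0.269, 0.076], [0.578, 0.219, 0.064], [0.578, 0.213, 0.06], [0.579, 0.27, 0.072], [0.581, 0.239, 0.083], [0.583, 0.197, 0.055], [0.586, 0.191, 0.083], [0.588, 0.189, 0.041], [0.591, 0.185, 0.048], [0.594, 0.255, 0.085], [0.596, 0.175, 0.078], [0.599, 0.175, 0.084]]
hook
((0.717889666557312, -0.17042741179466248), (0.07965592294931412, 0.12958106398582458), 82.41264343261719) [[ 0.6484 -0.2014]
 [ 0.7769 -0.2185]
 [ 0.7874 -0.1395]
 [ 0.6589 -0.1224]]
scene rim [0.6322 0.2179] 
[... 1314 characters left out ...]
67 [ 0.586  -0.4868  0.0205] [ 0.6627 -0.4061  0.1053]
top 176 [ 0.4497 -0.3895  0.0203] [ 0.5018 -0.3177  0.0363]
top 282 [0.3812 0.3401 0.0202] [0.4547 0.3983 0.0325]
scene 1769 [0.6199 0.4304 0.0207] [0.7481 0.4999 0.1601]
scene 170 [0.3807 0.3412 0.0203] [0.457  0.3957 0.0343]
scene 1241 [0.5467 0.1368 0.02  ] [0.6873 0.2818 0.089 ]
scene 102 [ 0.3802 -0.0315  0.02  ] [0.5005 0.0081 0.0266]
scene 893 [ 0.652  -0.2162  0.0203] [ 0.7884 -0.1249  0.2306]
scene 1496 [0.7466 0.1804 0.0201] [0.8578 0.3185 0.1612]
scene 200 [ 0.4524 -0.3899  0.0203] [ 0.503  -0.3192  0.0384]
scene 493 [ 0.6559 -0.0332  0.0201] [0.7157 0.0248 0.08  ]
scene 1140 [ 0.5844 -0.4857  0.0201] [ 0.6663 -0.407   0.105 ]
```

```bash
cat >> h.py <<'E'
np.set_printoptions(precision=4,suppress=True)
PC=np.array([.632,.2185]); PY=np.radians(17.25)   # pail
SC=np.array([.679,-.1655]); SY=np.radians(-7.8)   # stand
def px(a): return np.array([np.cos(a),np.sin(a),0])
def ori(yaw,tilt):
    p=px(yaw); z=np.array([0,0,1.])
    Y=np.cos(tilt)*p+np.sin(tilt)*z; Z=np.sin(tilt)*p-np.cos(tilt)*z
    return R.from_matrix(np.c_[np.cross(Y,Z),Y,Z])
def cur():
    o=r.get_obs(); return np.array(o['tcp_pos']),R.from_rotvec(o['orientation']),o
def delta(p,q):
    p0,q0,o=cur(); s=q0.inv().apply(np.array(p)-p0)*1e3; w=(q0.inv()*q).as_rotvec()
    print('shift',np.round(s,1).tolist(),'turn',np.round(w,3).tolist(),'deg',round(np.degrees(np.linalg.norm(w)),1))
E
python3 - <<'E'
from h import *
for p in((.35,.45,.36),(.52,.185,.28)): delta(p,ori(PY,0))
delta((.52,.185,.28),ori(PY,.5))
E
```

```text
shift [-145.6, -123.5, -129.4] turn [-0.001, 0.001, 0.867] deg 49.7
shift [-405.9, -300.5, -49.0] turn [-0.001, 0.001, 0.867] deg 49.7
shift [-405.9, -300.5, -49.0] turn [-0.47, -0.216, 0.849] deg 56.9
```

Request:
play_rows:
  deltas:
    - [60,[-30,-25,-60],[0,0,0.1]]
    - [60,[-75,-65,-110],[0,0,0.22]]
    - [60,[-125,-100,-130],[0,0,0.36]]
    - [60,[-180,-140,-130],[0,0,0.5]]
    - [60,[-235,-180,-120],[0,0,0.64]]
    - [60,[-290,-220,-100],[0,0,0.78]]
    - [60,[-350,-262,-75],[0,0,0.867]]
    - [60,[-406,-300,-49],[0,0,0.867]]

```text
clock: 1.1
tcp_pos: [0.4876, 0.2366, 0.3011]
orientation: [1.864, 2.528, -0.001]
contact_force: [0.8, 0.8, -0.2]
grip_width: 0.0601
```

```bash
python3 - <<'E'
from h import *
p,q,o=cur(); print(p,q.as_matrix(),o['joints'],o['clock'],o['grip_width'])
delta((.50,.185,.25),ori(PY,.3));delta((.50,.178,.2),ori(PY,.6))
E
```

```text
[0.4876 0.2366 0.3011] [[-0.2957  0.9553 -0.0002]
 [ 0.9553  0.2957 -0.0011]
 [-0.001  -0.0005 -1.    ]] [-0.8803  0.1964  0.3674  1.808  -0.0758  1.1518 -0.1882] 1.1 0.0601017439687497
shift [-52.9, -3.4, 51.2] turn [-0.3, 0.001, -0.001] deg 17.2
shift [-59.5, -5.5, 101.2] turn [-0.6, 0.001, -0.001] deg 34.4
```

Request:
play_rows:
  deltas:
    - [60,[-15,-1,15],[-0.1,0,0]]
    - [60,[-30,-2,30],[-0.2,0,0]]
    - [60,[-45,-3,40],[-0.3,0,0]]
    - [60,[-53,-4,50],[-0.4,0,0]]
    - [60,[-56,-5,60],[-0.5,0,0]]
    - [60,[-59,-5,70],[-0.6,0,0]]
    - [60,[-59,-5,70],[-0.6,0,0]]

```text
clock: 1.98
tcp_pos: [0.4983, 0.1773, 0.2293]
orientation: [1.606, 2.181, 0.667]
contact_force: [0.1, -0.2, -0.7]
grip_width: 0.0601
```

```bash
python3 - <<'E'
from h import *
p,q,o=cur(); print(p,q.as_matrix()[:,2],o['joints'],o['clock'],o['grip_width'])
delta((.50,.178,.23),ori(PY,.6))
a,d=grab('wrist'); cv2.imwrite('pics/w1.png',a[...,::-1])
E
```

```text
[0.4983 0.1773 0.2293] [ 0.5364  0.1642 -0.8278] [-0.8819 -0.0186  0.3365  2.3577  0.5853  0.2619 -0.7685] 1.975 0.06005785852138758
shift [0.1, 1.9, 0.5] turn [-0.004, 0.002, 0.001] deg 0.3
```

View pics/w1.png

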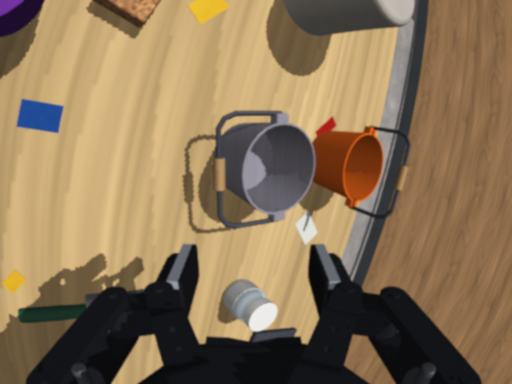

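```bash
cat >> h.py <<'E'
def wray(u,v,z,pose=None):
    p,q=(pose or cur()[:2]); m=r.camera_model('wrist'); K=np.array(m['mtx']); T=np.array(m['T_tool_cam'])
    x,y=(u-K[0,2])/K[0,0],(v-K[1,2])/K[1,1]; th=np.hypot(x,y); k=np.sin(th)/max(th,1e-9)
    w=q.apply(T[:3,:3]@np.array([x*k,y*k,np.cos(th)])); C=p+q.apply(T[:3,3]); return C+w*(z-C[2])/w[2]
E
python3 - <<'E'
from h import *
for z in(.067,.075): print('grip',wray(220,175,z))
L=wray(281,118,.077);Q=wray(279,216,.077);print('ears',L,Q,(L+Q)/2,np.linalg.norm(L-Q),np.degrees(np.arctan2(-(L-Q)[0],(L-Q)[1])))
# bail corners
for uv in((219,135),(222,212)): print('wire',wray(*uv,.07))
a,d=ld('wrist')
t=PC-.073*px(PY)[:2]; print('pred grip',t)
E
```

```text
grip [0.5631 0.1982 0.067 ]
grip [0.5584 0.1992 0.075 ]
ears [0.6186 0.2783 0.077 ] [0.6559 0.1604 0.077 ] [0.6372 0.2193 0.077 ] 0.12373010878101062 17.519848838229233
wire [0.5484 0.2404 0.07  ]
wire [0.575  0.1572 0.07  ]
pred grip [0.5623 0.1969]
```

```bash
cat >> h.py <<'E'
PC=np.array([.6335,.219])
def tcp_for(th,tau,s=.023,n=.023):
    p=px(PY);z=np.array([0,0,1.]); g=np.r_[PC,.077]+.074*(-np.sin(th)*p+np.cos(th)*z)
    return g+s*(np.sin(tau)*p-np.cos(tau)*z)+n*(np.cos(tau)*p+np.sin(tau)*z)
E
python3 - <<'E'
from h import *
print(tcp_for(1.7,.65))
for s,n in((-.05,.013),(.023,.013),(.023,.023)): delta(tcp_for(1.7,.65,s,n),ori(PY,.65))
E
```

```text
[0.5942 0.2068 0.0631]
shift [-0.4, -26.0, 121.7] turn [-0.053, 0.002, 0.001] deg 3.0
shift [-0.3, -22.2, 194.6] turn [-0.053, 0.002, 0.001] deg 3.0
shift [-0.3, -12.2, 194.1] turn [-0.053, 0.002, 0.001] deg 3.0
```

Request:
play_rows:
  deltas:
    - [60,[0,-13,40],[-0.053,0,0]]
    - [60,[0,-26,80],[-0.053,0,0]]
    - [60,[0,-26,110],[-0.053,0,0]]
    - [60,[0,-25,130],[-0.053,0,0]]
    - [60,[0,-24,150],[-0.053,0,0]]
    - [60,[0,-23,170],[-0.053,0,0]]
    - [60,[0,-22,185],[-0.053,0,0]]
    - [60,[0,-22,192],[-0.053,0,0]]

```text
clock: 3.02
tcp_pos: [0.5865, 0.2038, 0.0551]
orientation: [1.584, 2.145, 0.715]
contact_force: [-0.2, 1.1, 0.2]
grip_width: 0.0597
```

```bash
python3 - <<'E'
from h import *
p,q,o=cur(); print(p,q.as_matrix()[:,2],o['joints'],o['clock'],o['contact_force'])
a,d=grab('wrist'); cv2.imwrite('pics/w2.png',a[...,::-1])
for i,th in enumerate([1.7,1.62,1.52,1.42,1.32,1.22,1.12,1.02]): delta(tcp_for(th,.65),ori(PY,.65))
E
```

```text
[0.5865 0.2038 0.0551] [ 0.5756  0.1749 -0.7988] [-0.223   0.5211 -0.3255  2.278   2.3979  0.3823 -2.505 ] 3.025 [-0.1663  1.0749  0.1736]
shift [0.8, 10.0, -0.1] turn [-0.002, 0.004, -0.001] deg 0.3
shift [0.8, 13.1, -5.1] turn [-0.002, 0.004, -0.001] deg 0.3
shift [0.8, 17.6, -11.0] turn [-0.002, 0.004, -0.001] deg 0.3
shift [0.8, 22.6, -16.4] turn [-0.002, 0.004, -0.001] deg 0.3
shift [0.7, 28.2, -21.3] turn [-0.002, 0.004, -0.001] deg 0.3
shift [0.7, 34.2, -25.6] turn [-0.002, 0.004, -0.001] deg 0.3
shift [0.7, 40.6, -29.3] turn [-0.002, 0.004, -0.001] deg 0.3
shift [0.7, 47.4, -32.3] turn [-0.002, 0.004, -0.001] deg 0.3
```

View pics/w2.png

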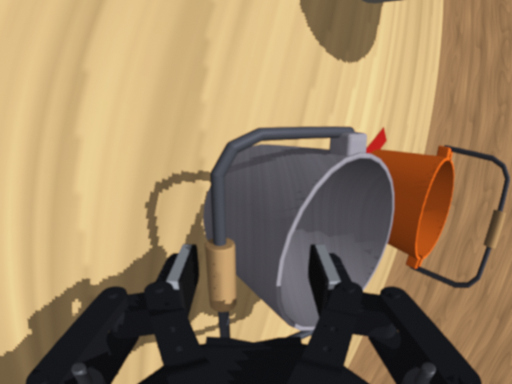

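Request:
play_rows:
  deltas:
    - [60,[1,5,0],[0,0,0]]
    - [60,[1,10,0],[0,0,0]]
    - [60,[1,13,-5],[0,0,0]]
    - [60,[1,18,-11],[0,0,0]]
    - [60,[1,23,-16],[0,0,0]]
    - [60,[1,28,-21],[0,0,0]]
    - [60,[1,34,-26],[0,0,0]]
    - [60,[1,41,-29],[0,0,0]]

```text
clock: 4.08
tcp_pos: [0.6013, 0.2093, 0.1055]
orientation: [1.582, 2.143, 0.717]
contact_force: [-1.2, -0.4, -0.4]
grip_width: 0.0603
```

```bash
python3 - <<'E'
from h import *
p,q,o=cur(); print(p,o['joints'],o['clock'],o['contact_force'])
a,d=grab('wrist'); cv2.imwrite('pics/w3.png',a[...,::-1])
for th,ta in zip([1.02,.92,.82,.72,.62,.52,.42,.32],[.62,.56,.5,.44,.38,.32,.26,.2]): delta(tcp_for(th,ta),ori(PY,ta))
E
```

```text
[0.6013 0.2093 0.1055] [-0.341   0.4138 -0.1806  2.2392  2.2407  0.2379 -2.3768] 4.075 [-1.1684 -0.3565 -0.4417]
shift [-0.4, 3.3, -2.1] turn [0.03, 0.004, -0.001] deg 1.8
shift [-0.4, 8.8, -3.1] turn [0.09, 0.004, -0.001] deg 5.2
shift [-0.4, 14.5, -3.5] turn [0.15, 0.004, -0.001] deg 8.6
shift [-0.4, 20.2, -3.3] turn [0.21, 0.004, -0.002] deg 12.1
shift [-0.4, 26.0, -2.4] turn [0.27, 0.004, -0.002] deg 15.5
shift [-0.4, 31.6, -0.9] turn [0.33, 0.004, -0.002] deg 18.9
shift [-0.3, 37.1, 1.2] turn [0.39, 0.004, -0.002] deg 22.4
shift [-0.3, 42.4, 3.9] turn [0.45, 0.004, -0.002] deg 25.8
```

Request:
play_rows:
  deltas:
    - [60,[0,3,-2],[0.03,0,0]]
    - [60,[0,6,-3],[0.06,0,0]]
    - [60,[0,9,-3],[0.09,0,0]]
    - [60,[0,12,-3],[0.12,0,0]]
    - [60,[0,15,-4],[0.15,0,0]]
    - [60,[0,20,-3],[0.21,0,0]]
    - [60,[0,26,-2],[0.27,0,0]]
    - [60,[0,32,-1],[0.33,0,0]]

```text
clock: 5.12
tcp_pos: [0.627, 0.2169, 0.1274]
orientation: [1.74, 2.353, 0.376]
contact_force: [-0.3, 0.0, -1.1]
grip_width: 0.0601
```

```bash
python3 - <<'E'
from h import *
p,q,o=cur(); print(p,o['joints'],o['clock'],o['contact_force'])
a,d=grab('wrist'); cv2.imwrite('pics/w3.png',a[...,::-1])
for th,ta in zip([.42,.32,.22,.12,0],[.26,.2,.14,.06,0]): delta(tcp_for(th,ta),ori(PY,ta))
E
```

```text
[0.627  0.2169 0.1274] [-0.0086  0.4999 -0.5686  1.9057  0.6239  0.5676 -0.6737] 5.125 [-0.2873  0.0052 -1.1435]
shift [0.2, 2.1, 1.1] turn [0.06, 0.003, -0.005] deg 3.4
shift [0.3, 8.0, 1.9] turn [0.12, 0.003, -0.005] deg 6.9
shift [0.3, 13.9, 3.5] turn [0.18, 0.003, -0.005] deg 10.3
shift [0.3, 19.0, 6.0] turn [0.26, 0.002, -0.005] deg 14.9
shift [0.4, 25.8, 9.2] turn [0.32, 0.002, -0.005] deg 18.3
```

View pics/w3.png

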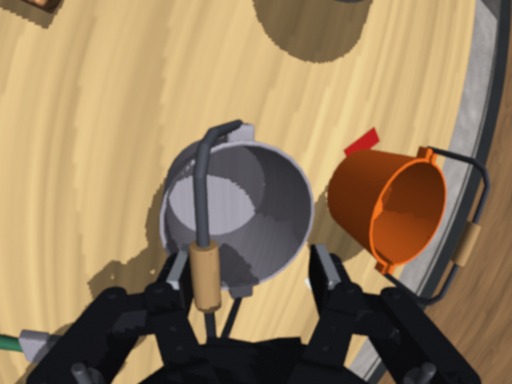

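The picture shows the bail riding on the left finger, with the grip at (205,278), nearly upright, and the pail still in place. I'll carry on.

Request:
play_rows:
  deltas:
    - [60,[0,2,1],[0.06,0,0]]
    - [60,[0,8,2],[0.12,0,0]]
    - [60,[0,14,4],[0.18,0,0]]
    - [60,[0,19,6],[0.26,0,0]]
    - [60,[0,23,8],[0.3,0,0]]
    - [60,[0,26,9],[0.32,0,0]]
    - [60,[0,26,9],[0.32,0,0]]

```text
clock: 6.05
tcp_pos: [0.6559, 0.2256, 0.1279]
orientation: [1.869, 2.523, -0.002]
contact_force: [-0.2, 0.4, 0.4]
grip_width: 0.0602
```

```bash
python3 - <<'E'
from h import *
p,q,o=cur(); print(p,o['joints'],o['clock'],o['contact_force'])
delta(np.r_[PC,.151-.0187],ori(PY,0))
a,d=grab('wrist'); 
b,d2=grab('scene'); K,Rm,t=cam('scene')
u,v=(lambda c:(K[0,0]*c[0]/c[2]+K[0,2],K[1,1]*c[1]/c[2]+K[1,2]))(Rm@np.r_[PC,.1]+t); u=int(u);v=int(v)
c=cv2.resize(b[v-50:v+50,u-60:u+60],(480,384),interpolation=cv2.INTER_CUBIC)
cv2.imwrite('pics/w4.png',np.hstack([a[:, 100:420],c])[...,::-1])
E
```

```text
[0.6559 0.2256 0.1279] [-0.0084  0.6879 -0.6261  1.5598  0.4481  1.041  -0.4606] 6.05 [-0.1689  0.3576  0.4375]
shift [0.2, -23.4, -4.4] turn [0.0, 0.002, -0.005] deg 0.3
```

View pics/w4.png

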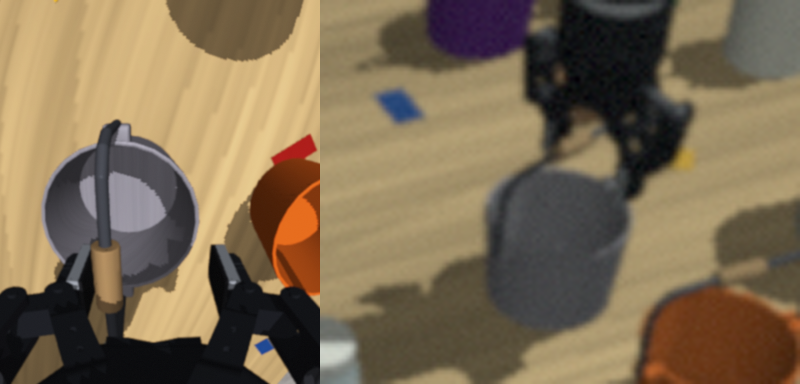

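Request:
play_rows:
  deltas:
    - [60,[0,-8,-2],[0,0,0]]
    - [60,[0,-16,-4],[0,0,0]]
    - [60,[0,-23,-4],[0,0,0]]
    - [40,[0,-23,-4],[0,0,0]]
    - [20,[0,-23,-4],[0,0,0]]
    - [12,[0,-23,-4],[0,0,0]]
    - [10,[0,-23,-4],[0,0,0]]
    - [10,[0,-23,-4],[0,0,0]]
  squeeze: 50

```text
clock: 7.15
tcp_pos: [0.6336, 0.2188, 0.1323]
orientation: [1.869, 2.523, -0.001]
contact_force: [0.6, 0.3, 1.6]
grip_width: 0.0123
```

```bash
python3 - <<'E'
from h import *
p,q,o=cur(); print(p,o['joints'],o['clock'],o['contact_force'],o['moment'],o['grip_width'])
E
```

```text
[0.6336 0.2188 0.1323] [ 0.0087  0.6504 -0.6373  1.6186  0.4391  1.0195 -0.4691] 7.15 [0.6169 0.2649 1.647 ] [-0.1116 -0.0748 -0.1108] 0.012288969417872815
```

Request:
play_rows:
  deltas:
    - [10,[0,0,-3],[0,0,0]]
    - [10,[0,0,-8],[0,0,0]]
    - [10,[0,0,-16],[0,0,0]]
    - [10,[0,0,-30],[0,0,0]]
    - [10,[0,0,-50],[0,0,0]]
    - [10,[0,0,-70],[0,0,0]]
    - [10,[0,0,-90],[0,0,0]]
    - [10,[0,0,-105],[0,0,0]]

```text
clock: 8.15
tcp_pos: [0.6339, 0.2192, 0.2392]
orientation: [1.868, 2.522, 0.001]
contact_force: [0.4, -0.0, -4.2]
grip_width: 0.0123
```

```bash
python3 - <<'E'
from h import *
p,q,o=cur(); print(p,o['joints'],o['clock'],o['contact_force'],o['moment'],o['grip_width'])
s=px(SY)
for f in(-.07,-.05): delta(np.r_[SC+f*s[:2],.262],ori(SY,0))
a,d=grab('wrist'); cv2.imwrite('pics/w5.png',a[...,::-1])
E
```

```text
[0.6339 0.2192 0.2392] [ 0.0349  0.5498 -0.6798  1.5227  0.3633  1.1961 -0.4105] 8.15 [ 0.3968 -0.0349 -4.1633] [-0.0041  0.0209 -0.0615] 0.012307558619868379
shift [-351.9, -132.5, -22.4] turn [0.002, 0.001, 0.432] deg 24.8
shift [-360.2, -114.3, -22.3] turn [0.002, 0.001, 0.432] deg 24.8
```

View pics/w5.png

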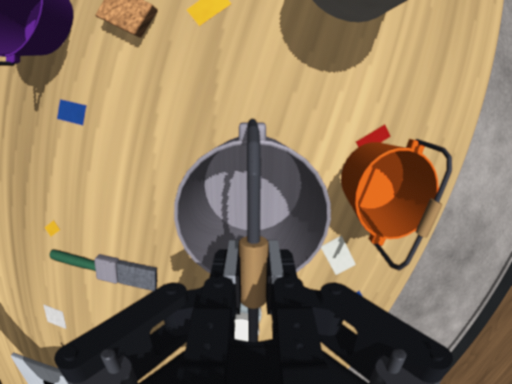

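Request:
play_rows:
  deltas:
    - [10,[-4,-2,-10],[0,0,0.01]]
    - [10,[-15,-6,-18],[0,0,0.02]]
    - [10,[-30,-12,-22],[0,0,0.04]]
    - [10,[-50,-19,-22],[0,0,0.06]]
    - [10,[-72,-27,-22],[0,0,0.09]]
    - [10,[-96,-36,-22],[0,0,0.12]]
    - [10,[-120,-45,-22],[0,0,0.15]]
    - [10,[-144,-54,-22],[0,0,0.18]]

```text
clock: 9.2
tcp_pos: [0.6245, 0.064, 0.2629]
orientation: [2.09, 2.341, 0.004]
contact_force: [-0.4, -0.1, -4.1]
grip_width: 0.0126
```

```bash
python3 - <<'E'
from h import *
p,q,o=cur(); print(p,o['joints'],o['clock'],o['grip_width'])
delta(np.r_[SC-.07*px(SY)[:2],.262],ori(SY,0))
E
```

```text
[0.6245 0.064  0.2629] [ 0.2678  0.4438 -0.6417  1.6082  0.2838  1.1798 -0.3224] 9.2 0.012566880033290342
shift [-216.9, -39.6, 1.0] turn [0.005, 0.0, 0.249] deg 14.3
```

Request:
play_rows:
  deltas:
    - [10,[-24,-5,0],[0,0,0.03]]
    - [10,[-50,-10,0],[0,0,0.06]]
    - [10,[-78,-15,0],[0,0,0.09]]
    - [10,[-106,-20,0],[0,0,0.12]]
    - [10,[-134,-25,0],[0,0,0.16]]
    - [10,[-160,-30,0],[0,0,0.19]]
    - [10,[-182,-34,0],[0,0,0.22]]
    - [10,[-198,-37,0],[0,0,0.24]]

```text
clock: 10.2
tcp_pos: [0.6095, -0.1384, 0.2626]
orientation: [2.358, 2.072, 0.003]
contact_force: [-2.0, 1.5, -4.3]
grip_width: 0.0121
```

Request:
play_rows:
  deltas:
    - [10,[-9,-2,0],[0,0,0.01]]
    - [10,[-15,-3,0],[0,0,0.01]]
    - [10,[-17,-3,0],[0,0,0.01]]
    - [10,[-17,-3,0],[0,0,0.01]]

```text
clock: 10.7
tcp_pos: [0.6046, -0.1544, 0.2628]
orientation: [2.367, 2.061, 0.004]
contact_force: [-0.4, -0.6, -3.3]
grip_width: 0.0123
```

```bash
python3 - <<'E'
from h import *
p,q,o=cur(); print(p,np.degrees(np.arctan2(q.as_matrix()[1,1],q.as_matrix()[0,1])),o['joints'],o['clock'],o['contact_force'],o['grip_width'])
delta(np.r_[SC-.07*px(SY)[:2],.262],ori(SY,0))
np.savez('pose5.npz',p=p,q=q.as_rotvec())
a,d=grab('wrist'); b,_=grab('scene')
c=cv2.resize(b[165:275,165:290],(288,253),interpolation=cv2.INTER_CUBIC); c=cv2.copyMakeBorder(c,0,131,0,0,cv2.BORDER_CONSTANT)
cv2.imwrite('pics/w6.png',np.hstack([a,c])[...,::-1])
E
```

```text
[ 0.6046 -0.1544  0.2628] -7.901350132437398 [ 0.5497  0.4166 -0.5373  1.6222  0.2281  1.1619 -0.1782] 10.7 [-0.4014 -0.6196 -3.2651] 0.012274381744901645
shift [-0.9, 5.2, 0.8] turn [0.004, 0.0, -0.002] deg 0.2
```

View pics/w6.png

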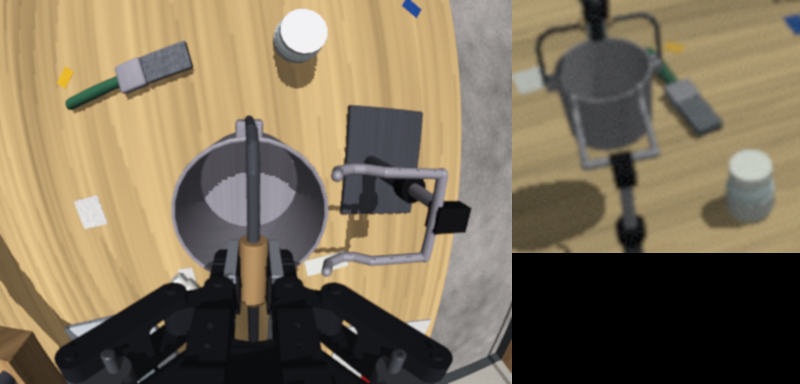

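The picture shows the pail hanging upright with the bail in the gripper. The hook is ahead of it, with tips at (337,174) and (326,270) and crossbar corners at (443,173) and (430,260). I'll work out the hook height and pose from two views.

```bash
python3 - <<'E'
from h import *
z5=np.load('pose5.npz'); pose=(z5['p'],R.from_rotvec(z5['q']))
def line(f): a=f(.15);b=f(.30); w=b-a; return a,w/np.linalg.norm(w)
def tri(f,g):
    (a,u),(b,v)=line(f),line(g); A=np.c_[u,-v]; s=np.linalg.lstsq(A,b-a,rcond=None)[0]; P,Q=a+u*s[0],b+v*s[1]; return (P+Q)/2,np.linalg.norm(P-Q)*1e3
W=dict(tL=(337,174),tR=(326,270),cL=(443,173),cR=(430,260))
T=dict(tL=(305.5,141.2),tR=(329.5,145.5),cL=(309.5,112.1),cR=(333.75,115.6))
g=lambda x,y:(180+(x-400)*100/400,195+(y-300)*80/300)
S=dict(tL=g(562,330),tR=g(446,350),cL=g(588,437),cR=g(468,456))
for k in W:
    w=lambda z:wray(*W[k],z,pose); t=lambda z:ray('top',*T[k],z); s=lambda z:ray('scene',*S[k],z)
    print(k,'ws',*tri(w,s),'ts',*tri(t,s),'wt',*tri(w,t))
a,d=ld('wrist')
# wrist depth along optical axis -> points of hook
m=r.camera_model('wrist');K=np.array(m['mtx']);Tc=np.array(m['T_tool_cam'])
v,u=np.mgrid[:384,:512];x=(u-K[0,2])/K[0,0];y=(v-K[1,2])/K[1,1];th=np.hypot(x,y);k=np.tan(th)/np.maximum(th,1e-9)
P=np.stack([x*k*d,y*k*d,d],-1)@Tc[:3,:3].T+Tc[:3,3]; P=P@pose[1].as_matrix().T+pose[0]
c,s=np.cos(SY),np.sin(SY); q=P[...,:2]-SC; X=q[...,0]*c+q[...,1]*s; Y=-q[...,0]*s+q[...,1]*c
ok=(d>0)&(P[...,2]>.17)&(P[...,2]<.27)&(X>-.035)&(X<.08)&(abs(Y)<.05)
for sg in(1,-1):
  for lo in np.arange(-.035,.085,.008):
    b=ok&(X>=lo)&(X<lo+.008)&(Y*sg>.015)
    if b.sum()>3: print(sg,round(lo+.004,3),b.sum(),'zmax',np.percentile(P[b][:,2],[50,90]),'y',np.median(Y[b]))
E
```

```text
tL ws [ 0.6627 -0.1259  0.2239] 0.6959499158302042 ts [ 0.6626 -0.1262  0.2239] 0.03782960825573736 wt [ 0.6637 -0.1267  0.2199] 0.3275509083799709
tR ws [ 0.6524 -0.1984  0.2227] 0.2026394080979038 ts [ 0.6516 -0.1978  0.2219] 1.0998004490792876 wt [ 0.6515 -0.1967  0.225 ] 0.8737805410129226
cL ws [ 0.7545 -0.1398  0.2129] 2.8059496103755914 ts [ 0.7537 -0.1403  0.2124] 1.5357382641338266 wt [ 0.7537 -0.1386  0.2142] 1.3333370018984672
cR ws [ 0.7471 -0.212   0.2179] 0.7806886939922166 ts [ 0.7443 -0.2115  0.2149] 0.5424649393780734 wt [ 0.7427 -0.2094  0.2227] 2.0120615060307
1 -0.031 338 zmax [0.204  0.2152] y 0.024209882621241526
1 -0.023 172 zmax [0.2274 0.2297] y 0.03778706555456294
1 -0.015 77 zmax [0.2147 0.2214] y 0.03939911814062262
1 -0.007 105 zmax [0.2105 0.2131] y 0.03815668762820857
1 0.001 118 zmax [0.2092 0.2105] y 0.037730336135142296
1 0.009 139 zmax [0.2122 0.2144] y 0.037658971341239605
1 0.017 126 zmax [0.2165 0.2182] y 0.037906125790328454
1 0.025 104 zmax [0.2172 0.2183] y 0.0377373407056707
1 0.033 101 zmax [0.2173 0.2183] y 0.037534172863717595
1 0.041 98 z
[... 360 characters left out ...]
0.03241277296210695
-1 -0.015 86 zmax [0.2146 0.2199] y -0.03216432247492258
-1 -0.007 88 zmax [0.2099 0.2125] y -0.03248322336520014
-1 0.001 88 zmax [0.2091 0.2101] y -0.033009914298817084
-1 0.009 113 zmax [0.212  0.2144] y -0.03310395489070464
-1 0.017 101 zmax [0.2164 0.2179] y -0.03322400043526284
-1 0.025 89 zmax [0.217  0.2179] y -0.03306771265877645
-1 0.033 85 zmax [0.2169 0.2181] y -0.033271778456544845
-1 0.041 77 zmax [0.2168 0.2183] y -0.03299305866165734
-1 0.049 81 zmax [0.2171 0.2181] y -0.03321201624652268
-1 0.057 73 zmax [0.2168 0.2183] y -0.03308257640738937
-1 0.065 221 zmax [0.2171 0.2189] y -0.026413876597487458
-1 0.073 67 zmax [0.2184 0.2193] y -0.027796845926811857
```

```bash
cat >> h.py <<'E'
SC=np.array([.6793,-.1633]); H=.213
def sx():
    p,q,o=cur(); d=p[:2]-SC; c,s=np.cos(SY),np.sin(SY); print('stand xy mm',1e3*(d[0]*c+d[1]*s),1e3*(-d[0]*s+d[1]*c),'wire z',p[2]+.0187,'F',o['contact_force'],'w',o['grip_width'],'t',o['clock'])
E
python3 - <<'E'
from h import *
sx(); delta(np.r_[SC-.05*px(SY)[:2],.2333],ori(SY,0)); delta(np.r_[SC,.2323],ori(SY,0))
E
```

```text
stand xy mm -75.28726750283818 -1.102838887715528 wire z 0.28140546773131564 F [-0.1125  0.0251 -3.1856] w 0.01251219063577663 t 10.8
shift [1.1, 25.2, 29.5] turn [0.004, -0.0, -0.002] deg 0.2
shift [1.2, 75.2, 30.7] turn [0.004, -0.0, -0.002] deg 0.2
```

Request:
play_rows:
  deltas:
    - [10,[0,2,8],[0,0,0]]
    - [10,[1,8,18],[0,0,0]]
    - [10,[1,16,26],[0,0,0]]
    - [10,[1,25,30],[0,0,0]]
    - [10,[1,36,30],[0,0,0]]
    - [10,[1,47,30],[0,0,0]]
    - [10,[1,58,30],[0,0,0]]
    - [10,[1,67,30],[0,0,0]]

```text
clock: 11.8
tcp_pos: [0.6721, -0.1624, 0.2331]
orientation: [2.367, 2.061, 0.004]
contact_force: [-0.8, 0.4, -3.0]
grip_width: 0.0128
```

Request:
play_rows:
  deltas:
    - [10,[0,5,0],[0,0,0]]
    - [10,[0,7,0],[0,0,0]]
    - [10,[0,7,0],[0,0,0]]
    - [10,[0,7,0],[0,0,0]]

```text
clock: 12.3
tcp_pos: [0.6787, -0.1634, 0.2332]
orientation: [2.367, 2.061, 0.004]
contact_force: [-0.3, -0.2, -4.9]
grip_width: 0.0121
```

```bash
python3 - <<'E'
from h import *
sx(); delta(np.r_[SC,.1943],ori(SY,0))
E
```

```text
stand xy mm -0.5400655423615464 -0.2122657404515591 wire z 0.2519091581924431 F [-0.2915 -0.2253 -4.8793] w 0.012132233057117397 t 12.3
shift [0.2, 0.4, 38.9] turn [0.004, 0.0, -0.002] deg 0.2
```

Positioned over the dips. I'll lower to just above contact, then go down in small steps.

Request:
play_rows:
  deltas:
    - [10,[0,0,6],[0,0,0]]
    - [10,[0,0,13],[0,0,0]]
    - [10,[0,0,20],[0,0,0]]
    - [10,[0,0,26],[0,0,0]]
    - [10,[0,0,31],[0,0,0]]
    - [10,[0,0,34],[0,0,0]]
    - [10,[0,0,36],[0,0,0]]
    - [10,[0,0,36],[0,0,0]]

```text
clock: 13.3
tcp_pos: [0.6789, -0.1635, 0.1972]
orientation: [2.367, 2.061, 0.004]
contact_force: [1.1, -0.1, -4.9]
grip_width: 0.0124
```

Request:
play_rows:
  deltas:
    - [10,[0,0,0.5],[0,0,0]]
    - [10,[0,0,1],[0,0,0]]
    - [10,[0,0,1.5],[0,0,0]]
    - [10,[0,0,1.5],[0,0,0]]

```text
clock: 13.8
tcp_pos: [0.6789, -0.1635, 0.1956]
orientation: [2.367, 2.061, 0.004]
contact_force: [-0.7, 0.8, -5.2]
grip_width: 0.0122
```

Request:
play_rows:
  deltas:
    - [10,[0,0,0.5],[0,0,0]]
    - [10,[0,0,1],[0,0,0]]
    - [10,[0,0,1.5],[0,0,0]]
    - [10,[0,0,1.5],[0,0,0]]

```text
clock: 14.3
tcp_pos: [0.679, -0.1634, 0.1943]
orientation: [2.367, 2.061, 0.004]
contact_force: [-0.3, -0.2, -2.7]
grip_width: 0.0122
```

```bash
python3 - <<'E'
from h import *
sx()
E
```

```text
stand xy mm -0.31952596112463155 -0.1836114194296966 wire z 0.21298135401526938 F [-0.3135 -0.1672 -2.7438] w 0.012161598541723854 t 14.3
```

Request:
play_rows:
  deltas:
    - [10,[0,0,0.4],[0,0,0]]
    - [10,[0,0,0.8],[0,0,0]]
    - [10,[0,0,0.8],[0,0,0]]
    - [10,[0,0,0.8],[0,0,0]]

```text
clock: 14.8
tcp_pos: [0.679, -0.1634, 0.1936]
orientation: [2.367, 2.061, 0.004]
contact_force: [-1.8, 0.1, -1.0]
grip_width: 0.012
```

```bash
python3 - <<'E'
from h import *
sx(); print([r.get_obs()['contact_force'] for _ in range(2)])
a,d=grab('wrist'); sx(); cv2.imwrite('pics/w7.png',a[120:320,180:440][...,::-1].repeat(3,0).repeat(3,1))
E
```

```text
stand xy mm -0.2973962139757301 -0.18928222747430665 wire z 0.21230180742310406 F [-1.7948  0.1175 -1.0355] w 0.012025665250376155 t 14.8
[array([-1.7948,  0.1175, -1.0355]), array([-1.7948,  0.1175, -1.0355])]
stand xy mm -0.290410159413567 -0.18478820604498117 wire z 0.21227966006761506 F [-0.4626  0.4001 -2.4232] w 0.01213925838577434 t 14.85
```

View pics/w7.png

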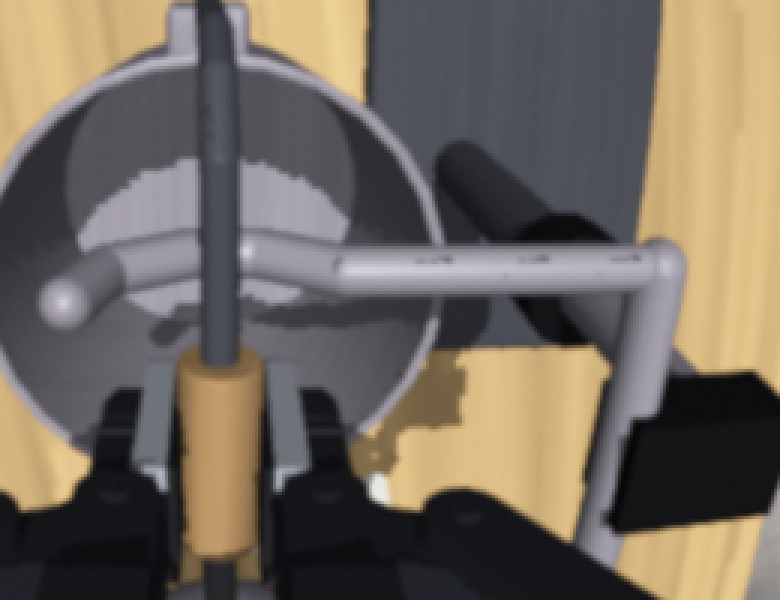

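The picture shows the wire lying across the visible prong in its dip at about (218,250), between the upturned tip and the straight part. About 2 N is still on the tool, so I'll go slightly lower.

Request:
play_rows:
  deltas:
    - [10,[0,0,0.4],[0,0,0]]
    - [10,[0,0,0.7],[0,0,0]]
    - [10,[0,0,0.7],[0,0,0]]
    - [10,[0,0,0.7],[0,0,0]]

```text
clock: 15.35
tcp_pos: [0.679, -0.1635, 0.193]
orientation: [2.367, 2.061, 0.004]
contact_force: [-0.7, 0.5, -0.4]
grip_width: 0.0124
```

Request:
play_rows:
  deltas:
    - [10,[0,0,0],[0,0,0]]

```text
clock: 15.48
tcp_pos: [0.679, -0.1634, 0.193]
orientation: [2.367, 2.061, 0.004]
contact_force: [-1.6, 0.5, -1.2]
grip_width: 0.0123
```

Request:
play_rows:
  deltas:
    - [10,[0,0,0],[0,0,0]]

```text
clock: 15.6
tcp_pos: [0.679, -0.1634, 0.193]
orientation: [2.367, 2.061, 0.004]
contact_force: [-1.1, 0.5, -1.1]
grip_width: 0.0122
```

Request:
play_rows:
  deltas:
    - [10,[0,0,0.3],[0,0,0]]
    - [13,[0,0,0.3],[0,0,0]]
    - [15,[0,0,0.3],[0,0,0]]
    - [20,[0,0,0.3],[0,0,0]]
    - [28,[0,0,0.3],[0,0,0]]
    - [38,[0,0,0.3],[0,0,0]]
    - [40,[0,0,0.3],[0,0,0]]
    - [40,[0,0,0.3],[0,0,0]]
  squeeze: 20

```text
clock: 16.6
tcp_pos: [0.679, -0.1634, 0.1927]
orientation: [2.367, 2.061, 0.004]
contact_force: [-0.8, 0.9, 0.5]
grip_width: 0.0399
```

Request:
play_rows:
  deltas:
    - [40,[0,0,-3],[0,0,0]]
    - [40,[0,0,-8],[0,0,0]]
    - [40,[0,0,-16],[0,0,0]]
    - [40,[0,0,-26],[0,0,0]]
    - [40,[0,0,-40],[0,0,0]]
    - [40,[0,0,-60],[0,0,0]]
    - [40,[0,0,-85],[0,0,0]]
    - [40,[0,0,-110],[0,0,0]]

```text
clock: 17.6
tcp_pos: [0.6787, -0.1633, 0.3049]
orientation: [2.366, 2.061, 0.005]
contact_force: [-0.3, 0.1, 1.7]
grip_width: 0.0402
```

```bash
python3 - <<'E'
from h import *
p,q,o=cur(); print(p,o['contact_force'],o['clock'],o['grip_width'])
a,d=grab('wrist'); b,_=grab('scene')
c=cv2.resize(b[165:275,165:290],(288,253),interpolation=cv2.INTER_CUBIC); c=cv2.copyMakeBorder(c,0,131,0,0,cv2.BORDER_CONSTANT)
cv2.imwrite('pics/w8.png',np.hstack([a,c])[...,::-1])
E
```

```text
[ 0.6787 -0.1633  0.3049] [-0.334   0.0601  1.6707] 17.6 0.040173876900587484
```

View pics/w8.png

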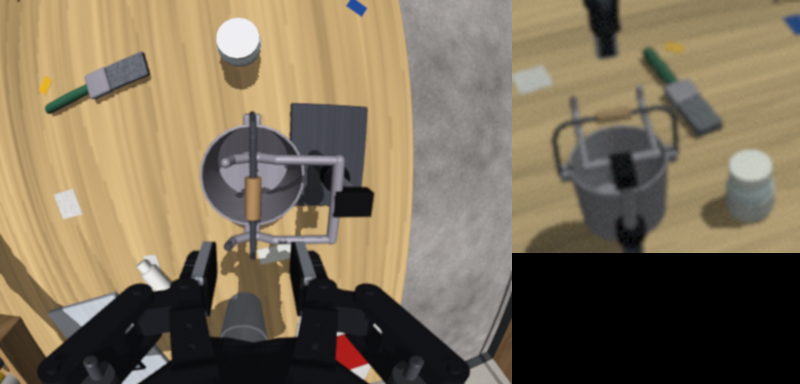

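The picture shows the grip at (253,198) between the prongs. The wire crosses both dips at (253,160) and (253,238), and the gripper is clear. One numeric check comes before hand-in.

```bash
python3 - <<'E'
from h import *
b,d=grab('scene');P=cloud('scene',d); q=P[(d>0)&(np.hypot(P[...,0]-SC[0],P[...,1]-SC[1])<.062)&(P[...,2]>.03)&(P[...,2]<.19)]
print('pail z',np.percentile(q[:,2],[1,99])); 
rim=q[(q[:,2]>.135)&(q[:,2]<.152)]; print(len(rim),rim.mean(0))
print(r.get_obs()['clock'],r.get_obs()['contact_force']); r.hand_in()
E
```

```text
pail z [0.0634 0.1476]
334 [ 0.6784 -0.1652  0.1422]
17.75 [-0.0524 -0.7253 -0.2965]
the job is handed in; nothing more can be done
```

The pail is hanging by its handle in the dips of both prongs, free of the bench, and I've handed the job in at 17.8 s of the 72 s allowed.

- **Raising the handle:** I swung it upright with one finger from below and outside, and the pail showed no visible shift.
- **Lifting and hanging:** I gripped the wooden part, lifted the pail over the jar and across to the stand, and lowered it in small steps. The hook took the weight gradually: the load on the gripper fell from about 5 N to about 1 N. After a last 0.3 mm down I released.
- **Last checks:** The wire crosses both dips with the grip between the prongs. By the depth camera the underside is about 61–63 mm above the bench, and the rim is about 146–148 mm up. The gripper is clear, with only sensor noise on it. Nearby things look untouched in the last picture. I did not measure the pail's tilt or how far it may have shifted during the handle swing.

No check failed. The triangulated prong heights differed between camera pairs by up to 10 mm, so I used the wrist depth reading. It put the seated wire at 213 mm, and the first contact agreed.

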